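# True a jar on the banding wheel

## Task

The jar stands off centre on the banding wheel and its fresh decoration must not be touched. Turn the wheel head slowly by its rim until the side of the jar that stands furthest out is right in front of the pointer and stop it there; then push the pointer in by its handle as far as its stop, so that the jar is nudged to the middle of the wheel (within 4 mm), and draw the pointer all the way back again. Leave the things around as they are.

Things in the scene. Friction and masses are not known exactly. Their poses are not given: they have to be found in the camera images.
- banding_wheel: cast-iron banding wheel, fixed to the table; origin on its axis at the foot. Its foot is 134 mm across; its head is a flat round plate 150 mm in diameter whose edge is upright and lies from 134 to 145 mm above the table, over a thin stem. With the jar on it there is no room for an upright gripper at this edge: lean it outwards. The head turns endlessly about the vertical axis, with a light drag (0.03 N m, and 0.05 N m more per rad/s) that stops it at once when it is let go
- wheel_axis (a point): point on the axis of the wheel, at the height of the top face of the head (145 mm above the table)
- banding_wheel_head (a joint): angle of the wheel head in rad, growing anticlockwise seen from above; no limits. Its zero has nothing to do with where the jar stands
- jar_purple: purple, black and white jar without its lid, 0.27 to 0.53 kg, 119 mm high, standing loose on the wheel head; origin at the centre of its underside, z up. Its foot is the widest part, 110 mm in diameter and 16 mm high; the belly is 104 mm, the mouth 88 mm. It starts 13 to 20 mm off the wheel's axis and turns with the head without slipping; the pointer slides it over the head with 1 to 4 N
- truing_rest: steel stand fixed to the table beside the wheel: round foot of 110 mm, column and grey guide block (60 mm long, 36 mm wide, top 168 mm above the table) that carries the pointer; origin at the foot of the column, 170 mm from the wheel's axis; its x axis points at the axis of the wheel, z is up
- pointer_nose (a point): middle of the cork face (22 mm wide, 10 mm high, upright and square to the stand's x axis) at the wheel end of the pointer bar, 153.5 mm above the table, on the line from the stand to the wheel's axis. Drawn back, it is 95 mm from the wheel's axis; at its stop, 55 mm, the radius of the jar's foot
- pointer_handle (a point): centre of the round wooden knob (30 mm across, from 190 to 214 mm above the table) on an upright stem (14 mm thick, from 166 to 190 mm above the table) at the outer end of the pointer bar; 285 mm from the wheel's axis when drawn back
- pointer (a joint): how far the pointer bar is pushed in, in m: 0 fully drawn back, 0.040 at its stop; it slides along the stand's x axis with about 1.5 N of friction (and 15 N per m/s) and stays where it is left
- jar_lid: the jar's lid, 101 mm across, 71 mm high with a black knob, on the table; origin at the centre of its underside
- bowl_yellow: bowl with yellow glaze, fixed to the table, 120 mm across, 61 mm high; origin at the centre of its underside
- tea_glass: drinking glass, fixed to the table, 68 mm across, 91 mm high; origin at the centre of its underside
- tile_a: flat cream tile, 50 x 58 x 8 mm, lying loose; origin at the centre of its underside
- wood_rib: flat wooden rib, 52 x 112 x 9 mm, lying loose; origin at the centre of its underside
There are look-alikes about, which are no part of the job. What is shaped like the banding_wheel but blue is not meant. Leave any red look-alike of the jar_purple alone.

How it is judged:
By the outcome, as a careful person would: the job done as asked, in the order asked, and still so for the second after the job is handed in, with the robot touching nothing.
It also fails if it takes over 58 s, if anything falls off the work surface, if the arm or the gripper's body presses on something with over 40 N, if the wrist force passes 120 N, or if a joint passes its speed limit or range.

## Robot

A 6-joint arm with a two-finger parallel gripper is mounted at the origin on a cart in front of the work surface, level with it; the furniture and walls round the work are solid. World frame = base frame: x ahead of the robot, y to its left, z up, the work surface at z = 0. Lengths are in m, angles in degrees, forces in N, time in s.
With the tool pointing down it reaches from about 0.3 to 0.875 m from the base axis. Payload 6.4 kg.
Tool frame: the origin (TCP) lies on the front face of the gripper's body, between the roots of the fingers; the fingertips stand 73 mm ahead of it and the grasp point (between the pads) lies 54 mm ahead of it (manip.tcp_to_grasp is the distance from the TCP to the grasp point, in m); y points along the fingers, x is the direction in which the jaws open and shut, and the axes are right-handed (so a half turn about y gives the same grasp; the last joint's range is limited). The gripper opens to 85 mm and grips with 20 to 120 N. Pads are 22 mm wide; open, the fingers measure 114 mm over their backs; the gripper's body (76 mm by 85 mm) begins 54 mm behind the grasp point. The pads swing forward as they close: fully open they stand 13 mm farther back than shut.
Start: joints at [52.523, 10.359, 92.074, -0, 77.567, -11.82], TCP at [0.249, 0.518, 0.304] pointing down, gripper open.
Joint ranges: [-171.53, 171.53], [-51.25, 118.39], [17.06, 147.69], [-65.23, 245.23], [0, 150.52], [-178.68, 178.68]. Speed limits (degrees/s): [147.25, 147.25, 172.46, 180, 180, 180].

## Interface

Orientations are given as a 3x3 rotation matrix whose columns are the frame's x, y, z axes.
In Python, from workcell import manip gives the robot as it stands.
- The arm moves only by the tool play_rows, never from a script. Its arguments are lists of equal length, an entry for each row: "xyz": the shift along the world's x, y, z in mm, a list of three; "turn": the turn about the world's z in degrees; "hand": the closure, from 0 (fully open) to 1 (shut). In form: {"xyz": [[tx, ty, tz], ...], "turn": [turn, ...], "hand": [hand, ...]}. A call has exactly 8 rows; each row shifts and turns the commanded pose from where the row before left it; what a row does not reach is not made up. A row lasts 1/12 s, in which the tool goes at most 41.7 mm and 7.16 degrees, less where a joint would pass 70% of its speed; a pose out of reach is approached as far as the arm can. A call is refused whole if a number of a shift passes 41.7 or a number of a turn 7.16, either way. A call with a gripper value outside its range is refused whole. The fingers move at their own pace and stop on an object; "force" is the grip in N (left out, the last holds). Time passes only in rows, so rows that do not move let the fingers close, or fill a call up. It gives the time, the measured TCP pose, the force and the opening at its end, in the units of the state.
- manip.get_obs(): the state, without advancing time (a new reading comes with each control period).
- manip.read_camera(name): name is "scene" or "top" or "wrist"; returns the picture (420x560x3 uint8, red, green, blue); there is no depth.
- manip.camera_model(name): a dict with "mtx" (3x3 intrinsics, pixels), "k1" (the pictures are not rectified: a ray, as slopes to the right and down, at radius r is drawn at 1 + k1 r^2 times it, then the intrinsics apply), "T" (4x4, takes a point from camera to world coordinates); the wrist camera has in their place "mount" (4x4, takes a point from camera to tool coordinates, whose origin is the TCP and whose axes are the tool frame's). Camera axes: x right, y down, z forward; pixel columns grow to the right and rows downward; lengths in m; the calibration is good to about 2 mm. A picture is of the moment at which its call begins: read the wrist's pose just before it. camera_model takes no time and is no camera call.
- manip.close_job(): hands the job in, once; it reports no verdict.
The state is a dict: "t": time; "joint_pos": joint angles; "qvel": joint speeds; "tau": joint torques, N m; "position": TCP position; "eef_rot": TCP orientation; "ft_force": force on the tool from outside, world axes, zero at the start; "moment": the same for the moment, N m; "grip_width": opening from 0.0 (shut) to 1.0 (fully open).
Only numpy, scipy, OpenCV 4.12 (cv2) and the standard library are available. Lean on these libraries where they do the work, as an engineer would, in place of code of your own. Each camera call takes 0.05 s, during which the arm holds its last target.

## Working session

There is one attempt and no reset: what is moved stays moved. The work goes in short steps, Python scripts to look and compute and a tool call to move; the robot and the scene stay as the last step left them, time stands still between calls to the robot, and variables do not carry over. Pictures are saved under pics/ and viewed, and the job is handed in when it is done.

Besides the shell and the picture viewer there is one more tool, called after "Emit:" in YAML: its name, and indented under it one key for each argument. play_rows: Moves the arm, as the interface text tells. Its arguments: {"type":"object","properties":{"xyz":{"type":"array"},"turn":{"type":"array"},"hand":{"type":"array"},"force":{"type":"number"}},"required":["xyz","turn","hand"]}

```bash
ls; mkdir -p pics
python3 - <<'E'
from workcell import manip
import cv2
o=manip.get_obs();print(o)
for n in("scene","top","wrist"):
    m=manip.camera_model(n);print(n,m)
    cv2.imwrite(f"pics/{n}0.png",manip.read_camera(n)[:,:,::-1])
E
```

```text
pics
{'t': 0.0, 'joint_pos': array([ 5.25220085e+01,  1.04017010e+01,  9.21319267e+01, -2.96101239e-04,
        7.75675864e+01, -1.18201346e+01]), 'qvel': array([ 0.02962043,  0.01027211,  0.0814687 , -0.05260471, -0.02336428,
        0.03225329]), 'tau': array([ 5.53187942e-05, -4.44885886e+01, -3.51329756e+01, -3.20860863e-04,
        9.17252357e-03,  9.62491953e-06]), 'position': array([0.24869143, 0.51796143, 0.30298365]), 'eef_rot': array([[ 4.32994258e-01, -1.07084499e-03, -9.01396043e-01],
       [ 9.01395018e-01, -1.40495722e-03,  4.32995435e-01],
       [-1.73009387e-03, -9.99998440e-01,  3.56915930e-04]]), 'ft_force': array([ 0.13817437,  0.14285587, -0.67361453]), 'moment': array([-0.01027306, -0.00521784, -0.03727871]), 'grip_width': 1.0011370468390284}
scene {'mtx': array([[386.66233553,   0.        , 276.13368906],
       [  0.        , 386.66233553, 205.98456823],
       [  0.        ,   0.        ,   1.        ]]), 'k1': -0.03298771913401313, 'T': array([[ 0.44820858, -0.37241388,  0.81266043, -0.44404937],
       [-0.89392325, -0.18998523,  0.40596407, -0.57978245],

[... 417 characters left out ...]
 ,  0.00187167, -0.07833987],
       [ 0.00264522, -0.17587675, -0.98440864,  1.47394357],
       [ 0.        ,  0.        ,  0.        ,  1.        ]])}
wrist {'mtx': array([[346.32999331,   0.        , 271.24052812],
       [  0.        , 346.32999331, 211.81402648],
       [  0.        ,   0.        ,   1.        ]]), 'k1': -0.0472194682006825, 'mount': array([[ 9.99999687e-01, -7.02438911e-04,  3.63726917e-04,
         1.89872332e-05],
       [-5.63356195e-04, -3.09642998e-01,  9.50852721e-01,
        -7.01758560e-02],
       [-5.55290457e-04, -9.50852628e-01, -3.09643297e-01,
         7.86760146e-02],
       [ 0.00000000e+00,  0.00000000e+00,  0.00000000e+00,
         1.00000000e+00]])}
```

View pics/scene0.png

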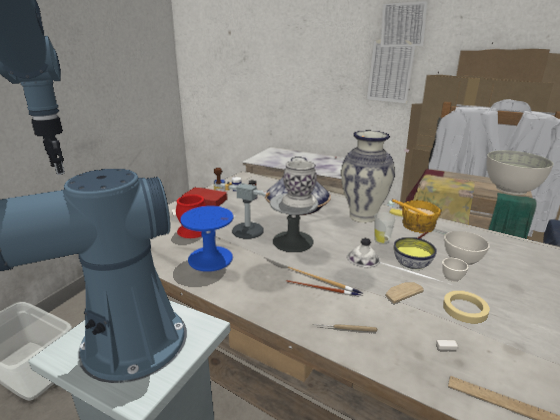

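View pics/top0.png

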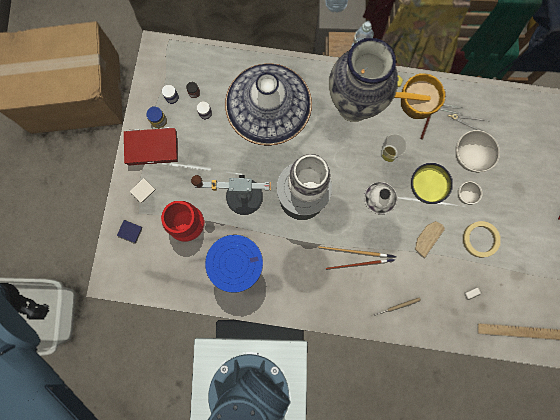

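View pics/wrist0.png

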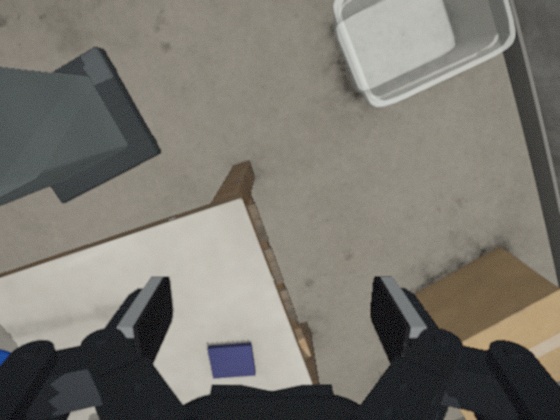

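Run:
```python
import cv2
a=cv2.imread("pics/top0.png");cv2.imwrite("pics/top0z.png",cv2.resize(a[130:260,160:360],None,fx=4,fy=4,interpolation=cv2.INTER_CUBIC))
a=cv2.imread("pics/scene0.png");cv2.imwrite("pics/scene0z.png",cv2.resize(a[130:270,170:370],None,fx=4,fy=4,interpolation=cv2.INTER_CUBIC))
```

```text
(no output)
```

View pics/top0z.png

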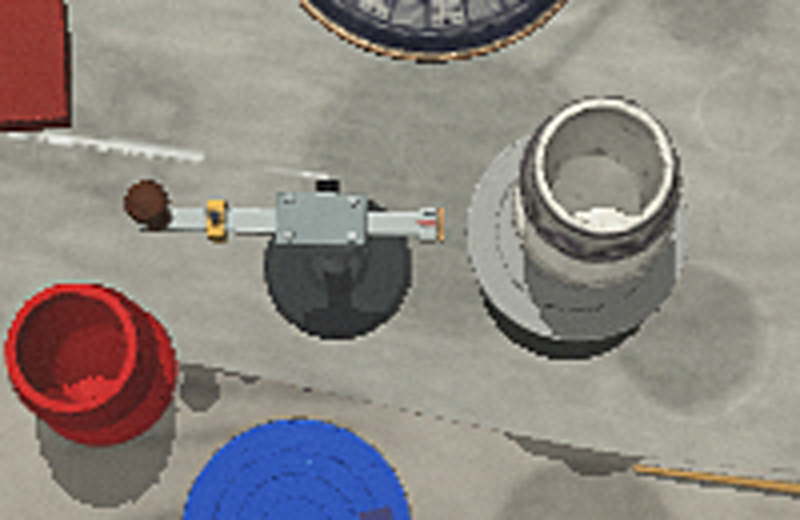

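View pics/scene0z.png

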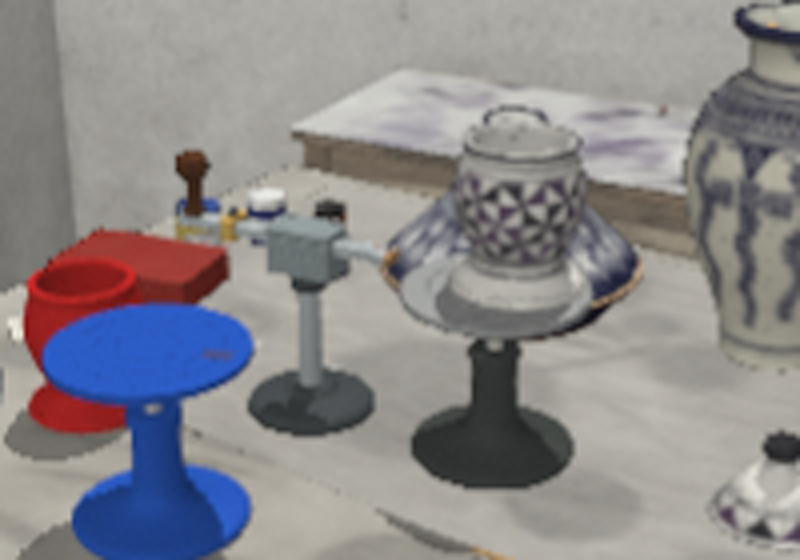

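```bash
cat > h.py <<'E'
import numpy as np,cv2
from workcell import manip
from scipy.optimize import least_squares
def rays(name,px,T=None):
    m=manip.camera_model(name)
    if T is None:T=m["T"]
    px=np.atleast_2d(px).astype(float)
    k=np.array([m["k1"],0,0,0,0.])
    s=cv2.undistortPoints(px[:,None],m["mtx"],k)[:,0]
    d=np.c_[s,np.ones(len(s))]@T[:3,:3].T
    return T[:3,3],d
def plane(name,px,z,T=None):
    o,d=rays(name,px,T); return o+d*((z-o[2])/d[:,2])[:,None]
def fit(P,r=None):
    P=P[:,:2];c0=P.mean(0)
    if r: s=least_squares(lambda c:np.hypot(*(P-c).T)-r,c0);return s.x,r,s.fun
    s=least_squares(lambda c:np.hypot(*(P-c[:2]).T)-c[2],[*c0,.05]);return s.x[:2],s.x[2],s.fun
def proj(name,P):
    m=manip.camera_model(name);T=np.linalg.inv(m["T"])
    Q=np.atleast_2d(P)@T[:3,:3].T+T[:3,3]
    return cv2.projectPoints(Q,np.zeros(3),np.zeros(3),m["mtx"],np.array([m["k1"],0,0,0,0.]))[0][:,0]
E
python3 - <<'E'
from h import *
z=lambda L:(np.array(L)+.5)/4-.5+np.array([160,130])
H=z([(468,215),(472,260),(488,185),(505,155),(490,290),(515,318),(545,334),(580,340),(620,333),(684,265)])
P=plane("top",H,.145);c,r,f=fit(P);print("head",c,r,(f*1e3).round(1));c,r,f=fit(P,.075);print(c,(f*1e3).round(1))
M=z([(535,165),(681,170),(605,97),(605,233)]);c2,r,f=fit(plane("top",M,.264));print("mouth",c2,r,f*1e3)
k=plane("top",z([(148,203)]),.205)[0];n=plane("top",z([(443,224)]),.1585)[0];b=plane("top",z([(277,192),(366,192),(366,246),(277,246)]),.168)
print("knob",k,"nose",n,"block",b.mean(0),b);print("foot",plane("top",z([(337,268)]),.01))
d=(n-k)[:2];L=np.linalg.norm(d);print(L,d/L, n[:2]+d/L*.095,k[:2]+d/L*.285)
print("off",c2-c,np.linalg.norm(c2-c))
for nm,p,zz in[("blue",[235,263],.145),("redjar",[177,217],.119),("dome neck",[267,87],.2),("dome",[268,103],.05)]:print(nm,plane("top",[p],zz))
E
```

```text
head [ 0.55748015 -0.13663544] 0.07267388480406527 [ 2.9  1.5 -3.2  0.4 -1.3 -0.5 -0.2 -0.1  0.1  0.3]
[ 0.55936088 -0.13840683] [ 2.1  1.5 -4.8 -2.  -1.1 -0.2 -0.2 -0.6 -1.1 -3.2]
mouth [ 0.57517623 -0.14826562] 0.043848414329196866 [ 0.98807576  0.90508614 -0.9099175  -0.98324441]
knob [0.55699776 0.14257782 0.205     ] nose [ 0.55822766 -0.04553538  0.1585    ] block [0.55749976 0.03427101 0.168     ] [[0.57490718 0.06434387 0.168     ]
 [0.57643226 0.00564628 0.168     ]
 [0.54008782 0.00433888 0.168     ]
 [0.53857176 0.062755   0.168     ]]
foot [[0.55534138 0.03504515 0.01      ]]
0.18811722146988083 [ 0.00653796 -0.99997863] [ 0.55884877 -0.14053335] [ 0.55886108 -0.14241609]
off [ 0.01581535 -0.00985879] 0.018636551882066883
blue [[0.35258447 0.04095682 0.145     ]]
redjar [[0.47364203 0.20498206 0.119     ]]
dome neck [[ 0.81737882 -0.02972531  0.2       ]]
dome [[ 0.83136294 -0.02848949  0.05      ]]
```

Emit:
play_rows:
  xyz:
    - [9,-38,0]
    - [9,-38,0]
    - [9,-38,0]
    - [9,-38,0]
    - [9,-38,0]
    - [9,-38,0]
    - [9,-38,0]
    - [9,-38,0]
  turn: [-4,-4,-4,-4,-4,-4,-4,-4]
  hand: [0,0,0,0,0,0,0,0]
  force: 100

```text
t: 0.82
position: [0.3206, 0.2127, 0.3038]
eef_rot: [[0.846, 0.0, -0.533], [0.533, -0.0, 0.846], [0.0, -1.0, -0.0]]
ft_force: [1.9, -0.7, 0.2]
grip_width: 1.001
```

Emit:
play_rows:
  xyz:
    - [8,-38,0]
    - [8,-38,0]
    - [8,-38,0]
    - [8,-38,0]
    - [8,-38,0]
    - [8,-38,0]
    - [8,-38,0]
    - [8,-38,0]
  turn: [-4,-4,-4,-4,-4,-4,-4,-4]
  hand: [0,0,0,0,0,0,0,0]

```text
t: 1.48
position: [0.3847, -0.0917, 0.304]
eef_rot: [[1.0, 0.001, -0.002], [0.002, -0.0, 1.0], [0.001, -1.0, -0.0]]
ft_force: [1.0, 1.3, 0.0]
grip_width: 1.002
```

Emit:
play_rows:
  xyz:
    - [2,-12,0]
    - [2,-12,0]
    - [3,-12,0]
    - [3,-11,0]
    - [0,0,-10]
    - [0,0,-20]
    - [0,0,-20]
    - [0,0,0]
  turn: [0,0,0,0,0,0,0,0]
  hand: [0,0,0,0,0,0,0,0]

```text
t: 2.15
position: [0.393, -0.1343, 0.2497]
eef_rot: [[1.0, -0.006, -0.008], [0.008, 0.005, 1.0], [-0.006, -1.0, 0.005]]
ft_force: [-0.6, 0.0, -0.8]
grip_width: 1.001
```

Run:
```python
from h import *
o=manip.get_obs();print(o["position"],o["joint_pos"],o["ft_force"])
for n in("scene","top","wrist"):
    cv2.imwrite(f"pics/{n}1.png",manip.read_camera(n)[:,:,::-1])
a=cv2.imread("pics/top1.png");cv2.imwrite("pics/top1z.png",cv2.resize(a[130:260,240:360],None,fx=4,fy=4,interpolation=cv2.INTER_CUBIC))
```

```text
[ 0.39300672 -0.13427749  0.24973937] [-3.53505709e+01 -7.42459569e+00  1.16868629e+02  1.58864757e-02
  7.09824013e+01 -3.57922751e+01] [-0.59234482  0.02711087 -0.81652291]
```

View pics/wrist1.png

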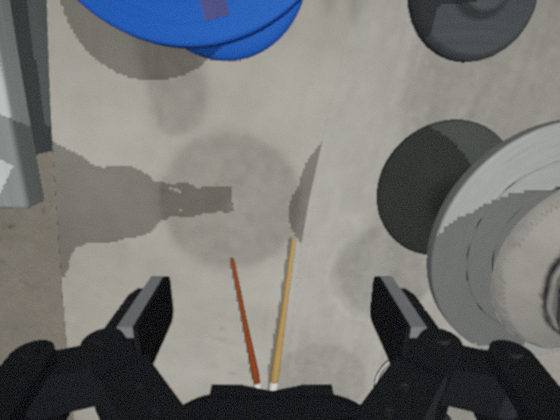

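View pics/scene1.png

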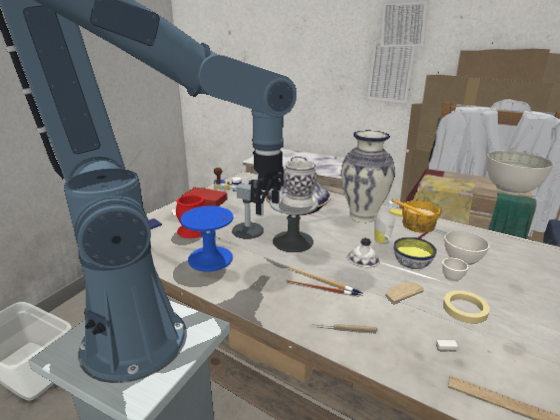

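View pics/top1z.png

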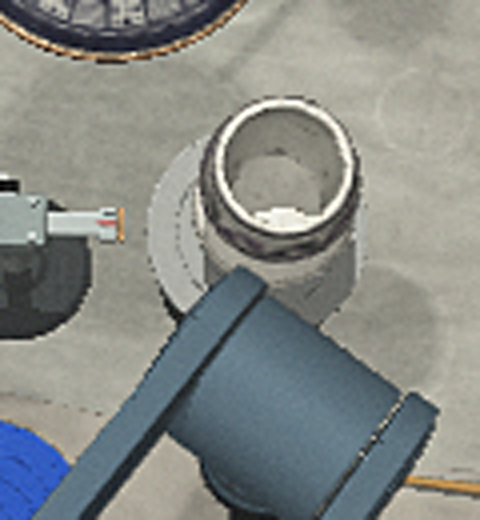

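Run:
```python
import cv2
a=cv2.imread("pics/wrist1.png");cv2.imwrite("pics/wrist1z.png",cv2.resize(a[110:370,400:560],None,fx=3,fy=2.3,interpolation=cv2.INTER_CUBIC))
```

```text
(no output)
```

View pics/wrist1z.png

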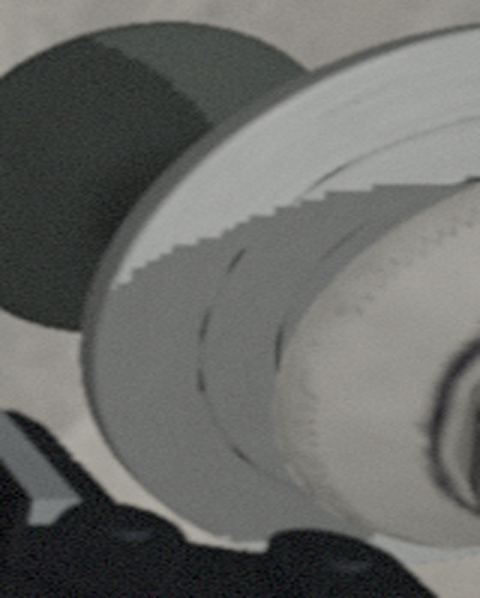

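Run:
```python
from h import *
o=manip.get_obs();m=manip.camera_model("wrist")
T=np.eye(4);T[:3,:3]=o["eef_rot"];T[:3,3]=o["position"];T=T@m["mount"]
Z=np.array([(475,30),(400,50),(320,82),(250,125),(190,180),(145,235),(115,285),(100,330),(95,370),(105,420),(130,470),(170,510)])
px=Z/np.array([3,2.3])+[400,110]-.3
P=plane("wrist",px,.145,T)
c,r,f=fit(P);print(c,r,(f*1e3).round(1));c,r,f=fit(P,.075);print(c,(f*1e3).round(1))
print(T[:3,3],o["position"],o["eef_rot"].round(4))
```

```text
[ 0.56466097 -0.13859768] 0.07584204767427005 [-0.  -0.1  0.3  0.2 -0.4 -0.5  0.   0.2  0.4 -0.1 -0.  -0.1]
[ 0.56369496 -0.13833416] [ 0.3  0.1  0.4  0.2 -0.6 -0.6 -0.1  0.1  0.3 -0.1  0.1  0.3]
[ 0.39511696 -0.05700912  0.32441765] [ 0.39514624 -0.13602905  0.25422877] [[ 1.0e+00 -0.0e+00 -7.3e-03]
 [ 7.3e-03  2.0e-04  1.0e+00]
 [-0.0e+00 -1.0e+00  2.0e-04]]
```

Emit:
play_rows:
  xyz:
    - [0,-2,-15]
    - [0,0,-20]
    - [0,0,-15]
    - [0,0,-7]
    - [8,0,0]
    - [8,0,0]
    - [6,0,0]
    - [0,0,0]
  turn: [0,0,0,0,0,0,0,0]
  hand: [0,0,0,0,0,0,0,0]

```text
t: 2.97
position: [0.4192, -0.1393, 0.1984]
eef_rot: [[1.0, 0.003, -0.007], [0.007, -0.002, 1.0], [0.003, -1.0, -0.002]]
ft_force: [0.4, 0.5, -0.5]
grip_width: 0.999
```

Run:
```python
from h import *
cv2.imwrite(f"pics/wrist2.png",manip.read_camera("wrist")[:,:,::-1])
a=manip.read_camera("scene")[:,:,::-1];cv2.imwrite("pics/scene2z.png",cv2.resize(a[150:260,220:360],None,fx=5,fy=5,interpolation=cv2.INTER_CUBIC))
o=manip.get_obs();print(o["position"],o["ft_force"],o["eef_rot"])
```

```text
[ 0.4177335  -0.13883775  0.19764061] [ 0.21104275  0.20103099 -0.25371635] [[ 9.99976860e-01  9.92331251e-04 -6.73006777e-03]
 [ 6.73077903e-03 -7.15170150e-04  9.99977092e-01]
 [ 9.87495376e-04 -9.99999252e-01 -7.21832763e-04]]
```

View pics/wrist2.png

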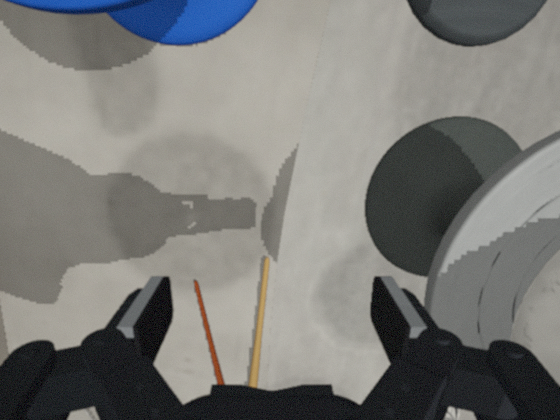

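View pics/scene2z.png

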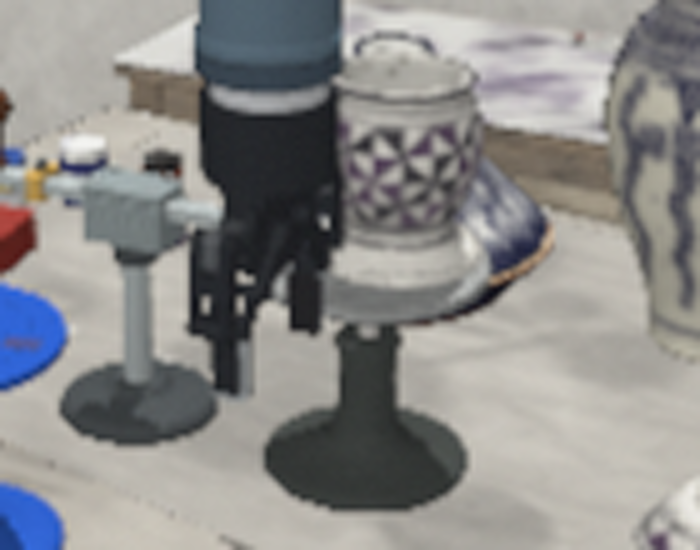

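Run:
```python
from h import *
m=manip.camera_model("wrist");Ti=np.linalg.inv(m["mount"])
for d in(.060,.073):
  for x in(.0425,.057):
    for z in(-.011,.011):
      q=Ti@[x,d,z,1];print(d,x,z,cv2.projectPoints(q[None,:3],np.zeros(3),np.zeros(3),m["mtx"],np.array([m["k1"],0,0,0,0.]))[0].ravel().round(0))
```

```text
0.06 0.0425 -0.011 [366. 315.]
0.06 0.0425 0.011 [371. 270.]
0.06 0.057 -0.011 [399. 314.]
0.06 0.057 0.011 [405. 270.]
0.073 0.0425 -0.011 [359. 299.]
0.073 0.0425 0.011 [363. 257.]
0.073 0.057 -0.011 [389. 298.]
0.073 0.057 0.011 [395. 257.]
```

Emit:
play_rows:
  xyz:
    - [0,0,-4]
    - [0,0,-3]
    - [4,0,0]
    - [3,0,0]
    - [1,0,0]
    - [1,0,0]
    - [0,0,0]
    - [0,0,0]
  turn: [0,0,0,0,0,0,0,0]
  hand: [0,0,0,0,0,0,0,0]

```text
t: 3.73
position: [0.426, -0.1387, 0.1899]
eef_rot: [[1.0, 0.0, -0.006], [0.006, -0.0, 1.0], [0.0, -1.0, -0.0]]
ft_force: [0.4, 0.1, -0.2]
grip_width: 0.995
```

Emit:
play_rows:
  xyz:
    - [0.5,0,0]
    - [0.5,0,0]
    - [0.5,0,0]
    - [0.5,0,0]
    - [0.5,0,0]
    - [0.5,0,0]
    - [0,0,0]
    - [0,0,0]
  turn: [0,0,0,0,0,0,0,0]
  hand: [0,0,0,0,0,0,0,0]

```text
t: 4.4
position: [0.429, -0.1387, 0.1899]
eef_rot: [[1.0, -0.0, -0.006], [0.006, 0.0, 1.0], [-0.0, -1.0, 0.0]]
ft_force: [0.1, -0.5, 0.0]
grip_width: 1.001
```

Emit:
play_rows:
  xyz:
    - [0.5,0,0]
    - [0.5,0,0]
    - [0.5,0,0]
    - [0.5,0,0]
    - [0.5,0,0]
    - [0.5,0,0]
    - [0,0,0]
    - [0,0,0]
  turn: [0,0,0,0,0,0,0,0]
  hand: [0,0,0,0,0,0,0,0]

```text
t: 5.07
position: [0.4299, -0.1386, 0.1899]
eef_rot: [[1.0, -0.006, -0.007], [0.007, 0.001, 1.0], [-0.006, -1.0, 0.001]]
ft_force: [-15.3, -0.7, 11.7]
grip_width: 1.003
```

Emit:
play_rows:
  xyz:
    - [0.5,0,0]
    - [0.5,0,0]
    - [0.5,0,0]
    - [0.5,0,0]
    - [0.5,0,0]
    - [0,0,0]
    - [0,0,0]
    - [0,0,0]
  turn: [0,0,0,0,0,0,0,0]
  hand: [0,0,0,0,0,0,0,0]

```text
t: 5.73
position: [0.4304, -0.1385, 0.19]
eef_rot: [[1.0, -0.011, -0.007], [0.007, 0.001, 1.0], [-0.011, -1.0, 0.001]]
ft_force: [-30.5, -1.4, 23.1]
grip_width: 0.997
```

Emit:
play_rows:
  xyz:
    - [-4,0,0]
    - [-4,0,0]
    - [-4,0,0]
    - [0,0,-5]
    - [0,0,-3]
    - [3,0,0]
    - [2,0,0]
    - [0,0,0]
  turn: [0,0,0,0,0,0,0,0]
  hand: [0,0,0,0,0,0,0,0]

```text
t: 6.4
position: [0.4281, -0.1388, 0.1819]
eef_rot: [[1.0, 0.0, -0.006], [0.006, -0.0, 1.0], [0.0, -1.0, -0.0]]
ft_force: [0.1, -0.1, -0.4]
grip_width: 0.998
```

Run:
```python
from h import *
a=manip.read_camera("top")[:,:,::-1];cv2.imwrite("pics/top2.png",a);cv2.imwrite("pics/top2z.png",cv2.resize(a[130:260,240:360],None,fx=4,fy=4,interpolation=cv2.INTER_CUBIC))
o=manip.get_obs();print(o["position"],o["ft_force"])
```

```text
[ 0.42792796 -0.13874761  0.18191942] [-0.22211068 -0.38406587 -0.14640319]
```

View pics/top2z.png

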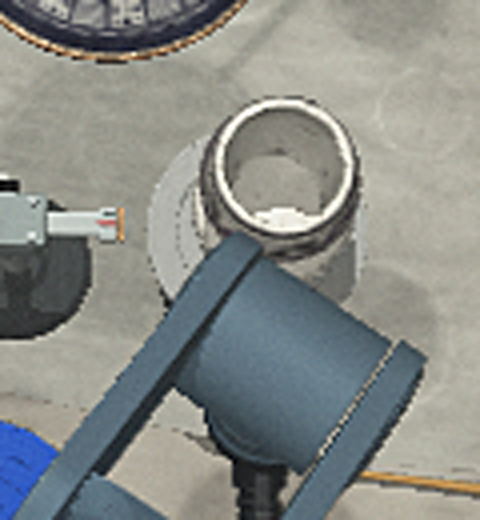

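Emit:
play_rows:
  xyz:
    - [0.5,0,0]
    - [0.5,0,0]
    - [0.5,0,0]
    - [0.5,0,0]
    - [0,0,0]
    - [0,0,0]
    - [0,0,0]
    - [0,0,0]
  turn: [0,0,0,0,0,0,0,0]
  hand: [0,0,0,0,0,0,0,0]

```text
t: 7.12
position: [0.4292, -0.1387, 0.1819]
eef_rot: [[1.0, -0.001, -0.006], [0.006, 0.0, 1.0], [-0.001, -1.0, 0.0]]
ft_force: [-5.0, 0.2, 2.3]
grip_width: 1.001
```

```bash
cat > tab.py <<'E'
import numpy as np,sys
def t(a,R,d=1.5,n=8):
    th=np.radians(a+d*np.arange(n+1));P=R*np.c_[np.cos(th),np.sin(th)]
    return np.diff(P,axis=0).round(2).tolist()
for a in range(180,312,12):print(a,t(a,131.5))
E
python3 tab.py
```

```text
180 [[0.05, -3.44], [0.14, -3.44], [0.23, -3.44], [0.32, -3.43], [0.4, -3.42], [0.49, -3.41], [0.58, -3.39], [0.67, -3.38]]
192 [[0.76, -3.36], [0.85, -3.34], [0.93, -3.31], [1.02, -3.29], [1.11, -3.26], [1.19, -3.23], [1.28, -3.2], [1.36, -3.16]]
204 [[1.44, -3.13], [1.52, -3.09], [1.6, -3.05], [1.68, -3.0], [1.76, -2.96], [1.84, -2.91], [1.91, -2.86], [1.99, -2.81]]
216 [[2.06, -2.76], [2.13, -2.7], [2.2, -2.65], [2.27, -2.59], [2.34, -2.53], [2.4, -2.47], [2.47, -2.4], [2.53, -2.34]]
228 [[2.59, -2.27], [2.65, -2.2], [2.7, -2.13], [2.76, -2.06], [2.81, -1.99], [2.86, -1.91], [2.91, -1.84], [2.96, -1.76]]
240 [[3.0, -1.68], [3.05, -1.6], [3.09, -1.52], [3.13, -1.44], [3.16, -1.36], [3.2, -1.28], [3.23, -1.19], [3.26, -1.11]]
252 [[3.29, -1.02], [3.31, -0.93], [3.34, -0.85], [3.36, -0.76], [3.38, -0.67], [3.39, -0.58], [3.41, -0.49], [3.42, -0.4]]
264 [[3.43, -0.32], [3.44, -0.23], [3.44, -0.14], [3.44, -0.05], [3.44, 0.05], [3.44, 0.14], [3.44, 0.23], [3.43, 0.32]]
276 [[3.42, 0.4], [3.41, 0.49], [3.39, 0.58], [3.38, 0.67], [3.36, 0.76], [3.34, 0.85], [3.31, 0.93], [3.29, 1.02]]
288 [[3.26, 1.11], [3.23, 1.19], [3.2, 1.28], [3.16, 1.36], [3.13, 1.44], [3.09, 1.52], [3.05, 1.6], [3.0, 1.68]]
300 [[2.96, 1.76], [2.91, 1.84], [2.86, 1.91], [2.81, 1.99], [2.76, 2.06], [2.7, 2.13], [2.65, 2.2], [2.59, 2.27]]
```

Add ~0.1 mm/row inward on this first pass to hold the pressure.

Emit:
play_rows:
  xyz:
    - [0.1,-3.4,0]
    - [0.2,-3.4,0]
    - [0.3,-3.4,0]
    - [0.4,-3.4,0]
    - [0.4,-3.4,0]
    - [0.5,-3.4,0]
    - [0.6,-3.4,0]
    - [0.7,-3.4,0]
  turn: [1.5,1.5,1.5,1.5,1.5,1.5,1.5,1.5]
  hand: [0,0,0,0,0,0,0,0]

```text
t: 7.78
position: [0.4325, -0.166, 0.1818]
eef_rot: [[0.977, -0.0, -0.215], [0.215, 0.0, 0.977], [-0.0, -1.0, 0.0]]
ft_force: [-3.3, -0.5, 2.1]
grip_width: 1.002
```

Run:
```python
from h import *
a=manip.read_camera("top")[:,:,::-1];cv2.imwrite("pics/top3.png",a);cv2.imwrite("pics/top3z.png",cv2.resize(a[130:260,240:360],None,fx=4,fy=4,interpolation=cv2.INTER_CUBIC))
o=manip.get_obs();print(o["position"],o["ft_force"],o["joint_pos"])
```

```text
[ 0.43263865 -0.16659788  0.18186107] [-2.80194536 -1.38466777  0.9437051 ] [-3.57636838e+01  4.96832119e+00  1.13692799e+02 -3.45763314e-02
  6.13333936e+01 -4.82431798e+01]
```

View pics/top3z.png

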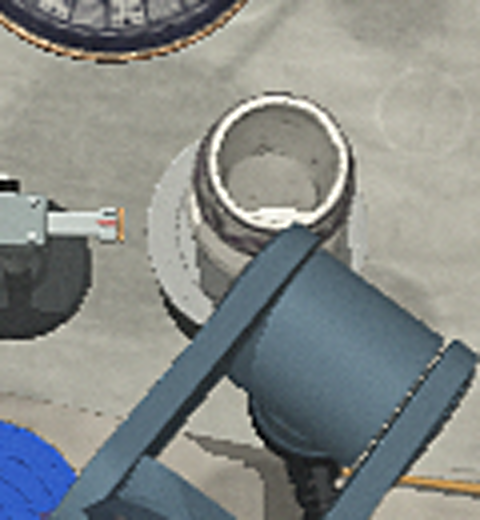

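Emit:
play_rows:
  xyz:
    - [0.9,-3.3,0]
    - [0.9,-3.3,0]
    - [1.0,-3.3,0]
    - [1.1,-3.3,0]
    - [1.2,-3.2,0]
    - [1.3,-3.2,0]
    - [1.3,-3.2,0]
    - [1.4,-3.1,0]
  turn: [1.5,1.5,1.5,1.5,1.5,1.5,1.5,1.5]
  hand: [0,0,0,0,0,0,0,0]

```text
t: 8.5
position: [0.4415, -0.192, 0.1818]
eef_rot: [[0.911, -0.001, -0.413], [0.413, -0.0, 0.911], [-0.001, -1.0, 0.0]]
ft_force: [-4.5, -1.4, 1.1]
grip_width: 1.002
```

Emit:
play_rows:
  xyz:
    - [1.5,-3.1,0]
    - [1.6,-3.1,0]
    - [1.6,-3.0,0]
    - [1.7,-3.0,0]
    - [1.8,-3.0,0]
    - [1.9,-2.9,0]
    - [2.0,-2.9,0]
    - [2.0,-2.8,0]
  turn: [1.5,1.5,1.5,1.5,1.5,1.5,1.5,1.5]
  hand: [0,0,0,0,0,0,0,0]

```text
t: 9.17
position: [0.4558, -0.2159, 0.1818]
eef_rot: [[0.805, -0.0, -0.593], [0.593, -0.0, 0.805], [-0.001, -1.0, -0.0]]
ft_force: [-2.4, -1.6, 0.5]
grip_width: 1.002
```

Emit:
play_rows:
  xyz:
    - [2.2,-2.6,0]
    - [2.2,-2.6,0]
    - [2.3,-2.6,0]
    - [2.4,-2.5,0]
    - [2.4,-2.4,0]
    - [2.5,-2.4,0]
    - [2.6,-2.3,0]
    - [2.6,-2.3,0]
  turn: [1.5,1.5,1.5,1.5,1.5,1.5,1.5,1.5]
  hand: [0,0,0,0,0,0,0,0]

```text
t: 9.83
position: [0.4749, -0.2361, 0.1818]
eef_rot: [[0.664, -0.001, -0.748], [0.748, -0.001, 0.664], [-0.001, -1.0, -0.001]]
ft_force: [-4.0, -4.1, 0.8]
grip_width: 0.997
```

Emit:
play_rows:
  xyz:
    - [2.6,-2.2,0]
    - [2.7,-2.2,0]
    - [2.7,-2.1,0]
    - [2.8,-2.0,0]
    - [2.8,-1.9,0]
    - [2.9,-1.9,0]
    - [2.9,-1.8,0]
    - [3.0,-1.7,0]
  turn: [1.5,1.5,1.5,1.5,1.5,1.5,1.5,1.5]
  hand: [0,0,0,0,0,0,0,0]

```text
t: 10.5
position: [0.4975, -0.2519, 0.1818]
eef_rot: [[0.494, 0.0, -0.869], [0.869, -0.001, 0.494], [-0.001, -1.0, -0.001]]
ft_force: [-1.7, -3.8, -0.6]
grip_width: 1.001
```

Run:
```python
from h import *
a=manip.read_camera("top")[:,:,::-1];cv2.imwrite("pics/top4.png",a);cv2.imwrite("pics/top4z.png",cv2.resize(a[130:260,240:360],None,fx=4,fy=4,interpolation=cv2.INTER_CUBIC))
o=manip.get_obs();print(o["position"],o["ft_force"],o["joint_pos"])
```

```text
[ 0.49800889 -0.25216373  0.18188755] [-2.16042227 -4.81724086 -2.13002882] [-3.90175408e+01  1.62750856e+01  1.00193353e+02 -5.04072271e-02
  6.34353135e+01 -9.94432466e+01]
```

View pics/top4z.png

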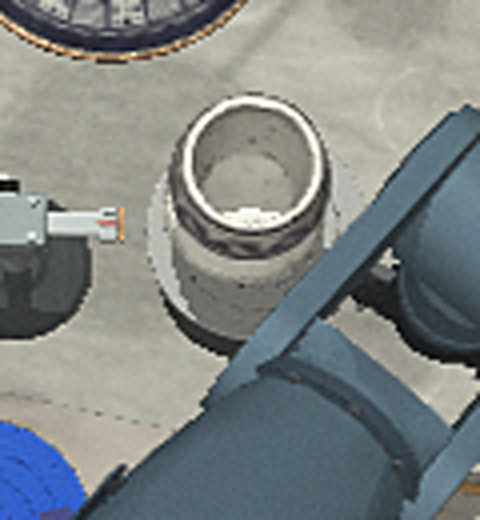

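```bash
cat >> h.py <<'E'
def mouth(f,roi=(280,140,345,205)):
    a=cv2.imread(f);x0,y0,x1,y1=roi;b=a[y0:y1,x0:x1]
    g=cv2.resize(cv2.cvtColor(b,cv2.COLOR_BGR2GRAY),None,fx=4,fy=4,interpolation=cv2.INTER_CUBIC)
    m=(g>195).astype(np.uint8)
    cs,_=cv2.findContours(m,cv2.RETR_EXTERNAL,cv2.CHAIN_APPROX_NONE)
    c=max(cs,key=lambda c:cv2.boundingRect(c)[2]*cv2.boundingRect(c)[3]);h=cv2.convexHull(c)[:,0]
    px=(h+.5)/4-.5+[x0,y0]
    return fit(plane("top",px,.264))
E
python3 - <<'E'
from h import *
C=[]
for i in(0,2,3,4):
    c,r,f=mouth(f"pics/top{i}.png");C.append(c);print(i,c,r,np.abs(f).max())
C=np.array(C[1:]);A=np.array([.5615,-.1388])
c,r,f=fit(C);print(c,r,f)
for A in(A,[.5595,-.1388],c):
    d=C-A;print(np.degrees(np.arctan2(d[:,1],d[:,0])),np.hypot(*d.T))
E
```

```text
0 [ 0.57517121 -0.14547107] 0.04162924330126784 0.0006741639432600449
2 [ 0.57517322 -0.14551479] 0.041800094906020366 0.0007424324955175379
3 [ 0.57708592 -0.14202625] 0.041842667020492955 0.0007292814421675994
4 [ 0.57624629 -0.12600952] 0.04198906991976971 0.0008167744628044052
[ 0.55994104 -0.13489464] 0.018568972948205226 [3.27166072e-12 1.37270056e-12 2.90559243e-12]
[-26.15521056 -11.69492161  40.93737241] [0.01523303 0.01591633 0.01952049]
[-23.19146303 -10.39567507  37.37187001] [0.01705104 0.01787941 0.02107213]
[-34.88488483 -22.58541645  28.58702869] [0.01856897 0.01856897 0.01856897]
```

Emit:
play_rows:
  xyz:
    - [3.0,-1.7,0]
    - [3.1,-1.6,0]
    - [3.1,-1.5,0]
    - [3.1,-1.4,0]
    - [3.2,-1.3,0]
    - [3.2,-1.2,0]
    - [3.3,-1.1,0]
    - [3.3,-1.1,0]
  turn: [1.5,1.5,1.5,1.5,1.5,1.5,1.5,1.5]
  hand: [0,0,0,0,0,0,0,0]

```text
t: 11.22
position: [0.5231, -0.2626, 0.1819]
eef_rot: [[0.302, 0.0, -0.953], [0.953, -0.001, 0.302], [-0.001, -1.0, -0.001]]
ft_force: [-2.6, -5.0, -1.0]
grip_width: 0.998
```

Emit:
play_rows:
  xyz:
    - [3.3,-1.0,0]
    - [3.3,-0.9,0]
    - [3.3,-0.8,0]
    - [3.4,-0.7,0]
    - [3.4,-0.6,0]
    - [3.4,-0.6,0]
    - [3.4,-0.5,0]
    - [3.4,-0.4,0]
  turn: [1.5,1.5,1.5,1.5,1.5,1.5,1.5,1.5]
  hand: [0,0,0,0,0,0,0,0]

```text
t: 11.88
position: [0.5501, -0.2677, 0.1819]
eef_rot: [[0.096, 0.0, -0.995], [0.995, -0.0, 0.096], [-0.0, -1.0, -0.0]]
ft_force: [-0.6, -4.2, -0.5]
grip_width: 1.002
```

Emit:
play_rows:
  xyz:
    - [3.4,-0.3,0]
    - [3.4,-0.2,0]
    - [3.4,-0.1,0]
    - [3.4,0,0]
    - [3.4,0.1,0]
    - [3.4,0.2,0]
    - [3.4,0.3,0]
    - [3.4,0.4,0]
  turn: [1.5,1.5,1.5,1.5,1.5,1.5,1.5,1.5]
  hand: [0,0,0,0,0,0,0,0]

```text
t: 12.55
position: [0.5773, -0.267, 0.1819]
eef_rot: [[-0.113, 0.0, -0.994], [0.994, -0.0, -0.113], [-0.0, -1.0, -0.0]]
ft_force: [-0.4, -4.1, -2.3]
grip_width: 1.002
```

Emit:
play_rows:
  xyz:
    - [3.4,0.4,0]
    - [3.4,0.5,0]
    - [3.4,0.6,0]
    - [3.4,0.7,0]
    - [3.3,0.8,0]
    - [3.3,0.9,0]
    - [3.3,1.0,0]
    - [3.3,1.1,0]
  turn: [1.5,1.5,1.5,1.5,1.5,1.5,1.5,1.5]
  hand: [0,0,0,0,0,0,0,0]

```text
t: 13.22
position: [0.604, -0.2608, 0.1819]
eef_rot: [[-0.317, -0.0, -0.948], [0.948, 0.0, -0.317], [0.0, -1.0, -0.0]]
ft_force: [0.7, -3.4, -1.4]
grip_width: 1.006
```

Run:
```python
from h import *
a=manip.read_camera("top")[:,:,::-1];cv2.imwrite("pics/top5.png",a);cv2.imwrite("pics/top5z.png",cv2.resize(a[130:260,240:360],None,fx=4,fy=4,interpolation=cv2.INTER_CUBIC))
o=manip.get_obs();print(o["position"],o["ft_force"],o["joint_pos"])
C=[]
for i in(2,3,4,5):
    c,r,f=mouth(f"pics/top{i}.png");C.append(c);print(i,c,r,np.abs(f).max())
C=np.array(C);c,r,f=fit(C);print(c,r,f)
d=C-c;print(np.degrees(np.arctan2(d[:,1],d[:,0])))
```

```text
[ 0.60452973 -0.26063167  0.18193359] [ 1.73170643 -2.29619449 -1.70765507] [-3.36407298e+01  2.76489570e+01  8.45208874e+01  2.92532086e-02
  6.78007670e+01 -1.42240465e+02]
2 [ 0.57517322 -0.14551479] 0.041800094906020366 0.0007424324955175379
3 [ 0.57708592 -0.14202625] 0.041842667020492955 0.0007292814421675994
4 [ 0.57624629 -0.12600952] 0.04198906991976971 0.0008167744628044052
5 [ 0.56442123 -0.11540862] 0.04137344975786677 0.005970938371102109
[ 0.5577787  -0.13481805] 0.020501144641685034 [-8.08273558e-05  1.07756481e-04 -4.03948854e-05  1.34658126e-05]
[-31.58937228 -20.47271187  25.49986431  71.10739884]
```

View pics/top5z.png

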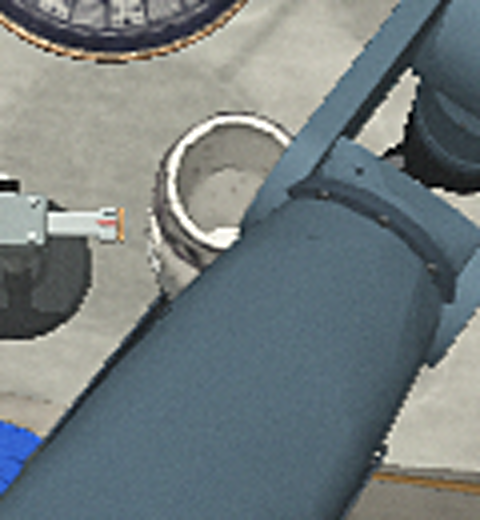

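Run:
```python
from h import *
a=cv2.imread("pics/top5.png")
x0,y0=240,130
Z=np.array([(167,180),(170,160),(178,142),(190,127),(205,117),(225,112),(245,113),(268,120),(285,130),(172,205),(185,225)])
P=plane("top",(Z+.5)/4-.5+[x0,y0],.264);c5,r,f=fit(P);print(c5,r,f*1e3);c5,r,f=fit(P,.0425);print(c5)
C=np.array([[.57517,-.14551],[.57709,-.14203],[.57625,-.12601],c5])
R=np.radians([0,12,60,108])
def g(p):
    th=p[3]+R; return (p[:2]+p[2]*np.c_[np.cos(th),np.sin(th)]-C).ravel()
s=least_squares(g,[.56,-.137,.018,-.5]);print(s.x,np.degrees(s.x[3])+108,s.fun*1e3)
```

```text
[ 0.56556323 -0.1165691 ] 0.042572672524294836 [-0.23808324 -0.43038568 -0.17494955  0.50569966  0.72624143  0.07107509
 -0.67893827 -0.53395731  0.53486303  0.04967405  0.16876079]
[ 0.56562779 -0.11650619]
[ 0.55964622 -0.13443655  0.01889931 -0.61349282] 72.84945044799048 [-0.07091306  0.19261166 -0.06634155  0.16321668  0.54573514 -0.48438945
 -0.40848056  0.12856108]
```

Emit:
play_rows:
  xyz:
    - [3.2,1.2,0]
    - [3.2,1.3,0]
    - [3.1,1.4,0]
    - [3.1,1.5,0]
    - [3.1,1.5,0]
    - [3.0,1.6,0]
    - [3.0,1.7,0]
    - [3.0,1.8,0]
  turn: [1.5,1.5,1.5,1.5,1.5,1.5,1.5,1.5]
  hand: [0,0,0,0,0,0,0,0]

```text
t: 13.93
position: [0.6288, -0.2491, 0.182]
eef_rot: [[-0.507, 0.0, -0.862], [0.862, -0.0, -0.507], [-0.001, -1.0, -0.0]]
ft_force: [2.6, -4.4, -2.5]
grip_width: 1.001
```

Emit:
play_rows:
  xyz:
    - [2.9,1.9,0]
    - [2.9,1.9,0]
    - [2.8,2.0,0]
    - [2.8,2.0,0]
    - [0,0,0]
    - [0,0,0]
    - [0,0,0]
    - [0,0,0]
  turn: [1.5,1.5,1.5,1.5,0,0,0,0]
  hand: [0,0,0,0,0,0,0,0]

```text
t: 14.6
position: [0.6404, -0.2412, 0.182]
eef_rot: [[-0.594, 0.001, -0.805], [0.805, -0.0, -0.594], [-0.001, -1.0, -0.001]]
ft_force: [2.6, -4.9, -2.1]
grip_width: 0.997
```

Emit:
play_rows:
  xyz:
    - [2,-3,0]
    - [6,-8,0]
    - [8,-12,0]
    - [4,-15,10]
    - [-5,-15,25]
    - [-20,-5,25]
    - [-35,0,20]
    - [-35,0,10]
  turn: [0,0,0,0,0,-4,-7,-7]
  hand: [0,0,0,0,0,0,0,0]

```text
t: 15.27
position: [0.5649, -0.2995, 0.2747]
eef_rot: [[-0.311, 0.003, -0.95], [0.95, -0.001, -0.311], [-0.002, -1.0, -0.002]]
ft_force: [-0.0, -1.1, 1.2]
grip_width: 1.002
```

Emit:
play_rows:
  xyz:
    - [-36,5,10]
    - [-36,10,0]
    - [-36,15,0]
    - [-30,25,0]
    - [-10,38,0]
    - [0,38,0]
    - [0,38,0]
    - [0,38,0]
  turn: [-7,-7,-7,-7,-7,-7,-7,-7]
  hand: [0,0,0,0,0,0,0,0]

```text
t: 15.93
position: [0.4162, -0.0967, 0.2822]
eef_rot: [[0.599, -0.0, -0.801], [0.801, 0.001, 0.599], [0.001, -1.0, 0.001]]
ft_force: [0.5, 0.2, 0.5]
grip_width: 0.999
```

Run:
```python
from h import *
a=manip.read_camera("top")[:,:,::-1];cv2.imwrite("pics/top6.png",a);cv2.imwrite("pics/top6z.png",cv2.resize(a[130:260,160:360],None,fx=4,fy=4,interpolation=cv2.INTER_CUBIC))
o=manip.get_obs();print(o["position"],o["ft_force"],o["joint_pos"],o["eef_rot"][:,0])
c,r,f=mouth("pics/top6.png");print(c,r,abs(f).max());d=c-[.5597,-.1345];print(np.degrees(np.arctan2(d[1],d[0])),np.hypot(*d))
```

```text
[ 0.41575785 -0.09153317  0.28174566] [-0.89182993  5.16297081 -0.28464664] [-28.63154345  -8.35814267 113.73943323   0.26040113  74.83231045
 -81.44045676] [0.60543078 0.795889   0.00377799]
[ 0.55790563 -0.11575175] 0.041794964581950214 0.0006137430512161354
95.46704394009001 0.018833919820600342
```

View pics/top6z.png

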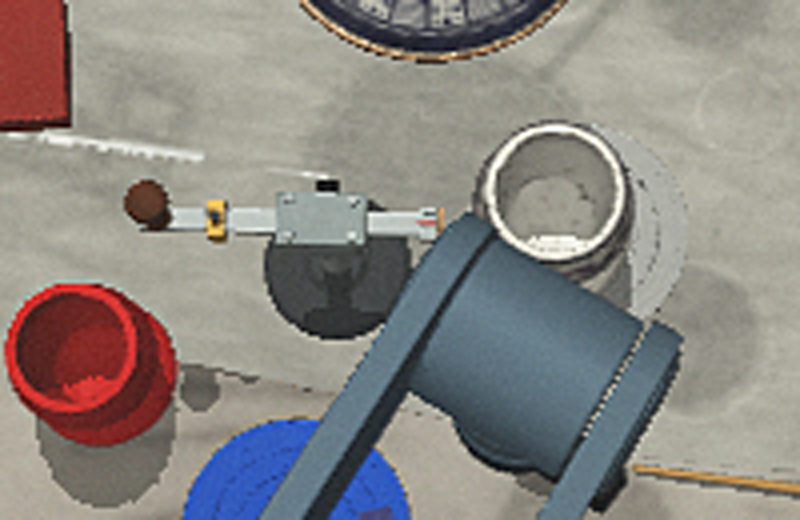

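Run:
```python
from h import *
C=[]
for i in(2,3,4,6):C.append(mouth(f"pics/top{i}.png")[0])
C=np.array(C);c,r,f=fit(C);d=C-c;print(c,r,f*1e3,np.degrees(np.arctan2(d[:,1],d[:,0])))
# head right edge in top6 zoom (z .145)
z=lambda L:(np.array(L)+.5)/4-.5+np.array([160,130])
H=z([(600,125),(625,133),(650,150),(670,177),(683,205),(687,235),(680,270),(665,297),(645,318)])
P=plane("top",H,.145);print(fit(P),fit(P,.075)[0])
# + left side from top0
H2=z([(468,215),(472,260),(490,290),(515,318),(545,334),(580,340),(620,333)])
P=np.r_[P,plane("top",H2,.145)];print(fit(P))
# block by colour: min area rect
a=cv2.imread("pics/top6.png");g=cv2.resize(a[165:205,200:260],None,fx=4,fy=4,interpolation=cv2.INTER_CUBIC).astype(int)
B,G,R=g[...,0],g[...,1],g[...,2]
print(g[95,160],g[95,60],g[30,150])
# bar edges
for X in(180,195,250,265,380,395,405):
    col=cv2.resize(a[130:260,160:360],None,fx=4,fy=4,interpolation=cv2.INTER_CUBIC)[185:260,X].astype(int).sum(1)//3
    print(X,col[::3])
```

```text
[ 0.5592649  -0.13487362] 0.01916695420343122 [-0.02775534  0.03587681 -0.01128164  0.00316017] [-33.77880735 -21.86852148  27.56406785  94.06600928]
(array([ 0.55891343, -0.13278847]), np.float64(0.0755608074014548), array([-3.56547733e-04,  4.33380480e-04,  4.53744197e-04, -7.77046850e-04,
       -1.15850139e-05,  2.93811983e-04,  6.42290932e-05, -1.52498409e-04,
        5.25122515e-05])) [ 0.55908034 -0.13346337]
(array([ 0.55929636, -0.13551089]), np.float64(0.07359165762048961), array([ 6.87985004e-04,  8.96290032e-04,  3.51749997e-04, -1.33042335e-03,
       -7.70847135e-04, -4.52787258e-04, -3.98310159e-04, -1.59768739e-04,
        6.10015677e-04,  6.37566729e-04,  7.81963272e-05, -2.06386086e-03,
       -5.29174058e-04,  2.67803346e-04,  8.41204661e-04,  1.33435979e-03]))
[159 162 151] [ 60 131 169] [157 168 170]
180 [157 149 149 158 157 160 153 158 202 207 200 202 201 214 165 105 159 169
 165 164 158 162 164 161 163]
195 [155 154 159 166 167 162 154 162 197 205 197 193 196 209 174 126 166 169
 166 170 167 169 172 170 164]
250 [173 170 167 167 163 158 154 167 212 208 193 193 195 194 212 206 107 135
 172 162 161 161 158 156 159]
265 [161 161 160 159 160 160 157 163 190 202 198 192 193 193 214 204  82 131
 188 175 178 130  86  78  79]
380 [141 142 144 145 150 162 155 112  31 151 235 198 190 191 203 199 150  88
  59  69  69  72  72  70  74]
395 [147 144 142 142 146 146 146 144 131 199 226 191 191 195 202 196 161  87
  54  71  69  72  74  73  73]
405 [150 143 139 144 144 148 149 143 131 194 223 193 192 195 202 196 165  91
  50  62  66  60  55  56  56]
```

Emit:
play_rows:
  xyz:
    - [12,35,15]
    - [15,35,15]
    - [18,34,10]
    - [20,34,0]
    - [20,32,0]
    - [20,32,0]
    - [20,22,0]
    - [16,10,0]
  turn: [4,4,5,5,5,5,5,5]
  hand: [0,0,0,0,0,0,0,0]
  force: 40

```text
t: 16.65
position: [0.5584, 0.1389, 0.3218]
eef_rot: [[-0.037, -0.001, -0.999], [0.999, 0.002, -0.037], [0.002, -1.0, 0.001]]
ft_force: [-0.3, -0.3, -0.3]
grip_width: 1.001
```

Run:
```python
from h import *
b=manip.read_camera("scene")
w=manip.read_camera("wrist")[:,:,::-1];cv2.imwrite("pics/wrist7.png",w)
o=manip.get_obs();print(o["position"],o["ft_force"],o["eef_rot"].round(3))
b=b[:,:,::-1];cv2.imwrite("pics/scene7z.png",cv2.resize(b[130:270,170:370],None,fx=4,fy=4,interpolation=cv2.INTER_CUBIC))
```

```text
[0.55902375 0.13740892 0.32148457] [-0.4984841  -0.30488267 -1.15003327] [[-0.034 -0.001 -0.999]
 [ 0.999  0.001 -0.034]
 [ 0.001 -1.     0.001]]
```

View pics/wrist7.png

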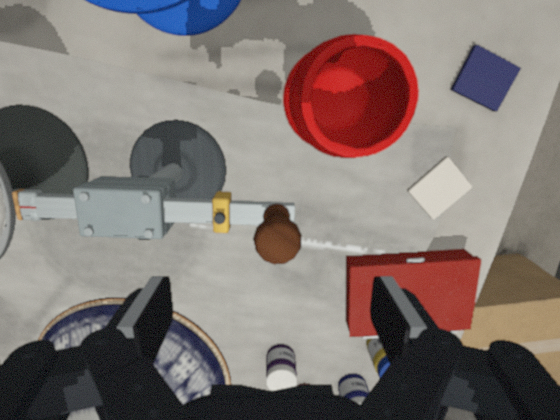

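View pics/scene7z.png

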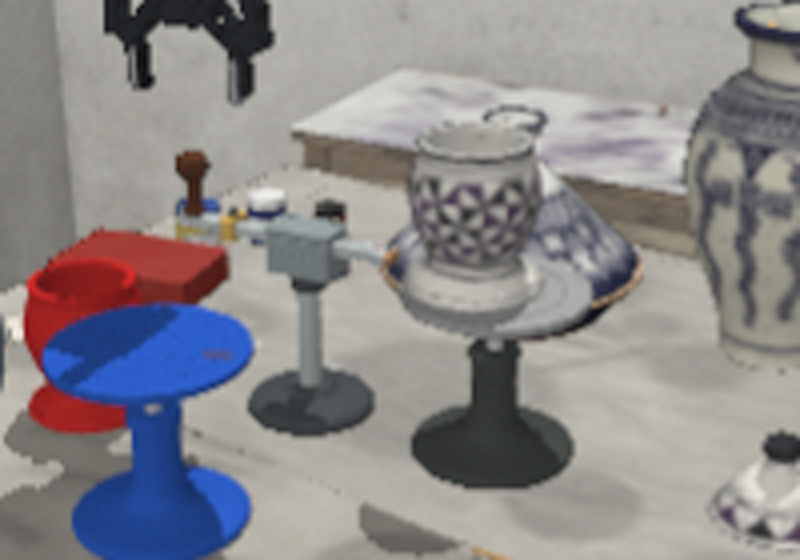

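Run:
```python
from h import *
o=manip.get_obs();m=manip.camera_model("wrist")
T=np.eye(4);T[:3,:3]=o["eef_rot"];T[:3,3]=o["position"];T=T@m["mount"]
print(o["position"])
a=cv2.imread("pics/wrist7.png");h=cv2.cvtColor(a,cv2.COLOR_BGR2HSV)
mk=((a[...,2]>50)&(a[...,2]<130)&(a[...,0]<45)&(a[...,1]<70)).astype(np.uint8);mk[:,:240]=0;mk[:,310:]=0;mk[:218]=0;mk[270:]=0
ys,xs=np.nonzero(mk);print(xs.min(),xs.max(),ys.min(),ys.max(),xs.mean(),ys.mean())
print("knob",plane("wrist",[[277,241]],.202,T),plane("wrist",[[254,241],[301,241]],.202,T)[:,1])
print("bar edges",plane("wrist",[[50,195],[50,218],[260,203],[260,226],[200,200],[200,223]],.16,T))
print("cork",plane("wrist",[[14,206]],.1585,T))
```

```text
[0.55902375 0.13740892 0.32148457]
254 299 218 262 277.9078812691914 234.69089048106449
knob [[0.56002698 0.14073057 0.202     ]] [0.12711126 0.15495009]
bar edges [[ 0.5482545  -0.01930692  0.16      ]
 [ 0.56553126 -0.02216886  0.16      ]
 [ 0.54938664  0.12917049  0.16      ]
 [ 0.56648399  0.12956874  0.16      ]
 [ 0.54857137  0.08730537  0.16      ]
 [ 0.5656317   0.08679034  0.16      ]]
cork [[ 0.55777798 -0.0488705   0.1585    ]]
```

Emit:
play_rows:
  xyz:
    - [0,2,-10]
    - [0,2,-15]
    - [0,0,-15]
    - [0,0,-15]
    - [0,0,-10]
    - [0,0,0]
    - [0,0,0]
    - [0,0,0]
  turn: [-1,0,0,0,0,0,0,0]
  hand: [0,0,0,0,0,0,0.4,0.4]
  force: 25

```text
t: 17.42
position: [0.5582, 0.1389, 0.2578]
eef_rot: [[-0.009, 0.001, -1.0], [1.0, 0.0, -0.009], [0.0, -1.0, -0.001]]
ft_force: [0.6, -0.4, 0.4]
grip_width: 0.748
```

Emit:
play_rows:
  xyz:
    - [0,0,0]
    - [0,0,0]
    - [0,0,0]
    - [0,0,0]
    - [0,0,0]
    - [0,0,0]
    - [0,0,0]
    - [0,0,0]
  turn: [0,0,0,0,0,0,0,0]
  hand: [0.6,0.7,1,1,1,1,1,1]
  force: 25

```text
t: 18.08
position: [0.5585, 0.1394, 0.2581]
eef_rot: [[-0.01, 0.002, -1.0], [1.0, 0.0, -0.01], [0.0, -1.0, -0.002]]
ft_force: [-1.5, 0.8, 5.4]
grip_width: 0.321
```

Run:
```python
from h import *
b=manip.read_camera("scene")
w=manip.read_camera("wrist")[:,:,::-1];cv2.imwrite("pics/wrist8.png",w)
o=manip.get_obs();print(o["position"],o["ft_force"],o["grip_width"])
b=b[:,:,::-1];cv2.imwrite("pics/scene8z.png",cv2.resize(b[130:270,170:370],None,fx=4,fy=4,interpolation=cv2.INTER_CUBIC))
```

```text
[0.55845235 0.13940149 0.25806573] [-1.59484955  1.45105217  6.4279299 ] 0.323009599635134
```

View pics/wrist8.png

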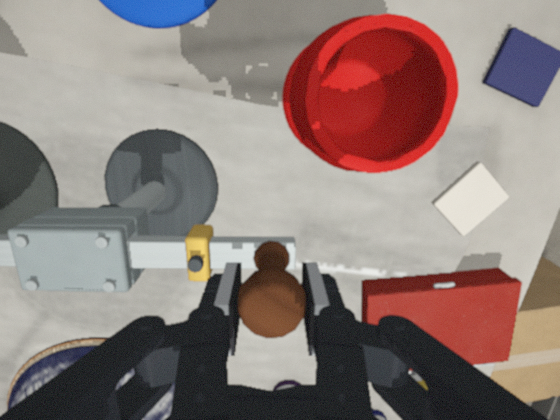

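View pics/scene8z.png

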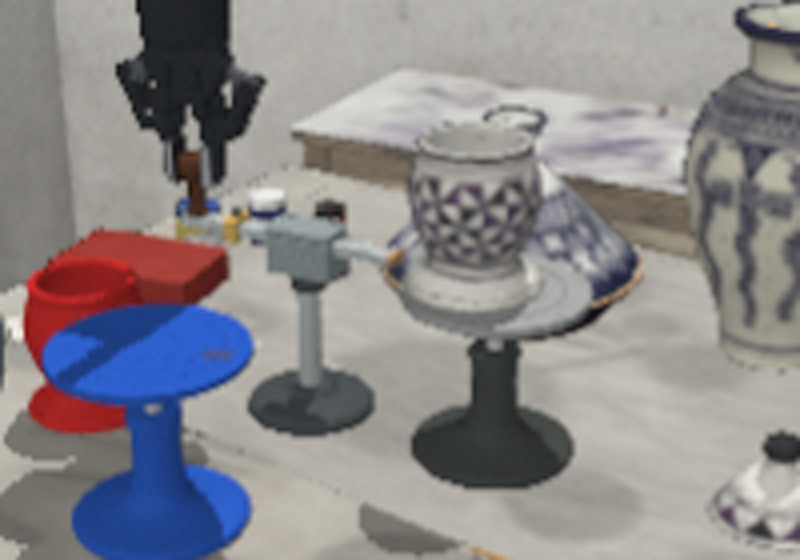

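Emit:
play_rows:
  xyz:
    - [0,-1,0]
    - [0,-2,0]
    - [0,-2,0]
    - [0,-2,0]
    - [0.1,-2,0]
    - [0,-2,0]
    - [0,-2,0]
    - [0,-2,0]
  turn: [0,0,0,0,0,0,0,0]
  hand: [1,1,1,1,1,1,1,1]
  force: 40

```text
t: 18.85
position: [0.5585, 0.125, 0.2581]
eef_rot: [[-0.01, 0.002, -1.0], [1.0, 0.002, -0.01], [0.002, -1.0, -0.002]]
ft_force: [-1.8, 5.1, 5.7]
grip_width: 0.316
```

Emit:
play_rows:
  xyz:
    - [0,-2,0]
    - [0.1,-2,0]
    - [0,-2,0]
    - [0,-2,0]
    - [0,-2,0]
    - [0.1,-2,0]
    - [0,-2,0]
    - [0,-2,0]
  turn: [0,0,0,0,0,0,0,0]
  hand: [1,1,1,1,1,1,1,1]

```text
t: 19.52
position: [0.5586, 0.1092, 0.2581]
eef_rot: [[-0.01, 0.001, -1.0], [1.0, 0.002, -0.01], [0.002, -1.0, -0.002]]
ft_force: [-2.0, 3.9, 6.9]
grip_width: 0.32
```

Emit:
play_rows:
  xyz:
    - [0,-1,0]
    - [0,-1,0]
    - [0.1,-1,0]
    - [0,-1,0]
    - [0,-1,0]
    - [0,-1,0]
    - [0,0,0]
    - [0,0,0]
  turn: [0,0,0,0,0,0,0,0]
  hand: [1,1,1,1,1,1,1,1]

```text
t: 20.18
position: [0.5585, 0.1075, 0.2582]
eef_rot: [[-0.012, 0.002, -1.0], [1.0, 0.01, -0.012], [0.01, -1.0, -0.002]]
ft_force: [-0.6, 23.1, 5.9]
grip_width: 0.314
```

Emit:
play_rows:
  xyz:
    - [0,-0.5,0]
    - [0,-0.5,0]
    - [0,-0.5,0]
    - [0,-0.5,0]
    - [0,0,0]
    - [0,0,0]
    - [0,0,0]
    - [0,0,0]
  turn: [0,0,0,0,0,0,0,0]
  hand: [1,1,1,1,1,1,1,1]

```text
t: 20.85
position: [0.5585, 0.1072, 0.2582]
eef_rot: [[-0.012, 0.003, -1.0], [1.0, 0.013, -0.012], [0.013, -1.0, -0.003]]
ft_force: [0.3, 30.8, 5.7]
grip_width: 0.314
```

Run:
```python
from h import *
a=manip.read_camera("top")[:,:,::-1];cv2.imwrite("pics/top9.png",a);cv2.imwrite("pics/top9z.png",cv2.resize(a[130:260,160:360],None,fx=4,fy=4,interpolation=cv2.INTER_CUBIC))
b=manip.read_camera("scene")[:,:,::-1];cv2.imwrite("pics/scene9z.png",cv2.resize(b[130:270,170:370],None,fx=4,fy=4,interpolation=cv2.INTER_CUBIC))
c,r,f=mouth("pics/top9.png");print(c,r,abs(f).max(),c-[.5593,-.1349])
```

```text
[ 0.55799305 -0.13457609] 0.04199829815393578 0.0005292000207660422 [-0.00130695  0.00032391]
```

View pics/top9z.png

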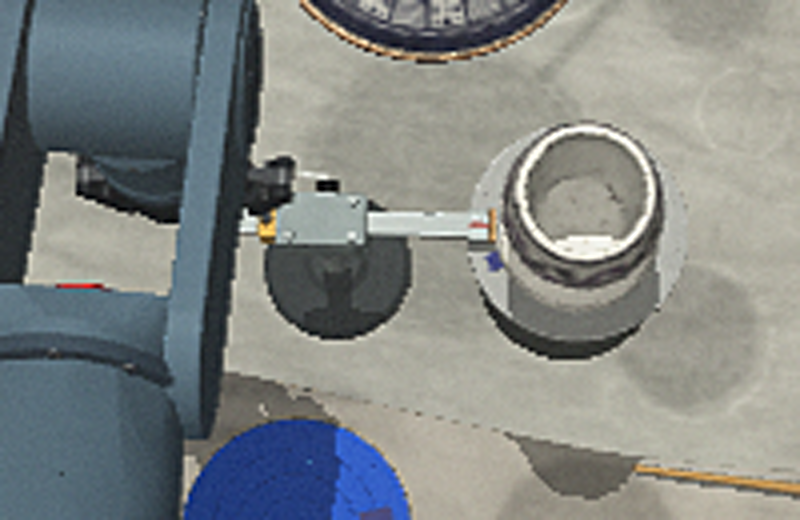

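View pics/scene9z.png

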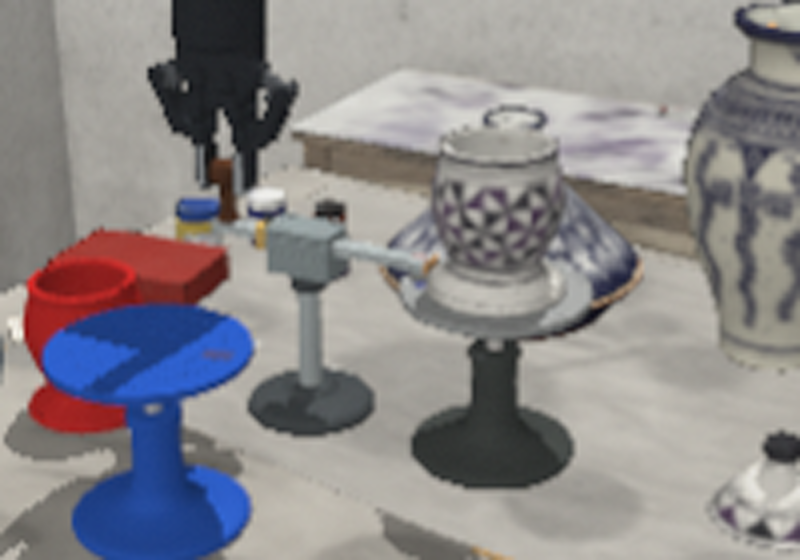

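Emit:
play_rows:
  xyz:
    - [0,2,0]
    - [0,2,0]
    - [0,2,0]
    - [0,3,0]
    - [0,3,0]
    - [-0.1,3,0]
    - [0,3,0]
    - [0,3,0]
  turn: [0,0,0,0,0,0,0,0]
  hand: [1,1,1,1,1,1,1,1]

```text
t: 21.62
position: [0.5586, 0.1209, 0.2581]
eef_rot: [[-0.01, 0.001, -1.0], [1.0, -0.001, -0.01], [-0.001, -1.0, -0.001]]
ft_force: [-3.8, -2.2, 8.4]
grip_width: 0.313
```

Emit:
play_rows:
  xyz:
    - [0,3,0]
    - [0,3,0]
    - [-0.1,3,0]
    - [0,3,0]
    - [0,2,0]
    - [-0.1,2,0]
    - [0,1,0]
    - [0,1,0]
  turn: [0,0,0,0,0,0,0,0]
  hand: [1,1,1,1,1,1,1,1]

```text
t: 22.28
position: [0.5585, 0.1389, 0.2581]
eef_rot: [[-0.01, 0.001, -1.0], [1.0, -0.001, -0.01], [-0.001, -1.0, -0.001]]
ft_force: [-2.0, -1.2, 7.5]
grip_width: 0.311
```

Emit:
play_rows:
  xyz:
    - [0,1,0]
    - [0,1,0]
    - [0,1,0]
    - [0,1,0]
    - [0,1,0]
    - [0,1,0]
    - [0,1,0]
    - [0,0,0]
  turn: [0,0,0,0,0,0,0,0]
  hand: [1,1,1,1,1,1,1,1]

```text
t: 22.95
position: [0.5585, 0.146, 0.2581]
eef_rot: [[-0.01, 0.001, -1.0], [1.0, -0.001, -0.01], [-0.001, -1.0, -0.001]]
ft_force: [-3.0, -0.4, 6.7]
grip_width: 0.317
```

Emit:
play_rows:
  xyz:
    - [0,0.5,0]
    - [0,0.5,0]
    - [0,0.5,0]
    - [0,0.5,0]
    - [0,0.5,0]
    - [0,0.5,0]
    - [0,0,0]
    - [0,0,0]
  turn: [0,0,0,0,0,0,0,0]
  hand: [1,1,1,1,1,1,1,1]

```text
t: 23.62
position: [0.5585, 0.1486, 0.2581]
eef_rot: [[-0.01, 0.001, -1.0], [1.0, -0.001, -0.01], [-0.001, -1.0, -0.001]]
ft_force: [-2.0, -2.9, 7.6]
grip_width: 0.315
```

Emit:
play_rows:
  xyz:
    - [0,0.5,0]
    - [0,0.5,0]
    - [0,0.5,0]
    - [0,0.5,0]
    - [0,0.5,0]
    - [0,0,0]
    - [0,0,0]
    - [0,0,0]
  turn: [0,0,0,0,0,0,0,0]
  hand: [1,1,1,1,1,1,1,1]

```text
t: 24.28
position: [0.5585, 0.149, 0.2581]
eef_rot: [[-0.009, 0.001, -1.0], [1.0, -0.005, -0.009], [-0.005, -1.0, -0.0]]
ft_force: [-3.3, -11.4, 7.9]
grip_width: 0.315
```

Emit:
play_rows:
  xyz:
    - [0,-0.5,0]
    - [0,0,0]
    - [0,0,0]
    - [0,0,0]
    - [0,0,0]
    - [0,0,0]
    - [0,0,0]
    - [0,0,0]
  turn: [0,0,0,0,0,0,0,0]
  hand: [1,1,0.5,0.3,0.2,0.2,0.2,0.2]

```text
t: 24.95
position: [0.558, 0.1514, 0.2568]
eef_rot: [[-0.01, -0.0, -1.0], [1.0, 0.0, -0.01], [0.0, -1.0, 0.0]]
ft_force: [-1.0, 0.1, 1.0]
grip_width: 0.803
```

Run:
```python
from h import *
o=manip.get_obs();print(o["position"],o["ft_force"],o["grip_width"])
w=manip.read_camera("wrist")[:,:,::-1];cv2.imwrite("pics/wrist10.png",w)
```

```text
[0.55804114 0.15137711 0.25675517] [-1.02802816  0.09439044  0.96732563] 0.802737326492014
```

View pics/wrist10.png

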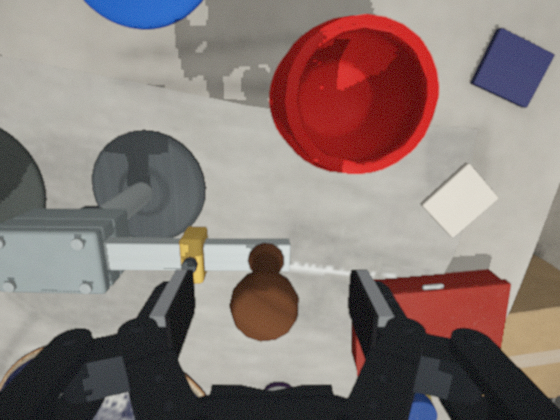

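Released cleanly; the knob is centred between open fingers. Raise and retreat.

Emit:
play_rows:
  xyz:
    - [0,0,10]
    - [0,0,15]
    - [0,0,20]
    - [0,0,25]
    - [0,0,25]
    - [-20,15,10]
    - [-25,25,0]
    - [-25,25,0]
  turn: [0,0,0,0,0,0,0,0]
  hand: [0.1,0,0,0,0,0,0,0]

```text
t: 25.67
position: [0.4881, 0.2163, 0.364]
eef_rot: [[-0.008, 0.003, -1.0], [1.0, 0.001, -0.008], [0.001, -1.0, -0.003]]
ft_force: [-0.2, 0.3, -0.1]
grip_width: 1.002
```

Emit:
play_rows:
  xyz:
    - [-25,30,0]
    - [-25,30,0]
    - [-25,30,0]
    - [-25,30,0]
    - [-20,30,0]
    - [-10,30,0]
    - [0,10,0]
    - [0,0,0]
  turn: [0,0,0,0,0,0,0,0]
  hand: [0,0,0,0,0,0,0,0]

```text
t: 26.33
position: [0.3573, 0.4081, 0.3627]
eef_rot: [[-0.013, 0.001, -1.0], [1.0, 0.001, -0.013], [0.001, -1.0, -0.001]]
ft_force: [0.0, 0.5, -0.0]
grip_width: 0.999
```

Run:
```python
from h import *
a=manip.read_camera("top")[:,:,::-1];cv2.imwrite("pics/top11.png",a);cv2.imwrite("pics/top11z.png",cv2.resize(a[130:260,160:360],None,fx=4,fy=4,interpolation=cv2.INTER_CUBIC))
c,r,f=mouth("pics/top11.png");print(c,r,abs(f).max(),c-[.5593,-.1349])
o=manip.get_obs();print(o["position"],o["ft_force"])
```

```text
[ 0.55796235 -0.13463866] 0.04170038535369075 0.0005631788555581982 [-0.00133765  0.00026134]
[0.35797536 0.40673757 0.3623708 ] [-0.01980752 -0.32530686 -0.31553647]
```

View pics/top11z.png

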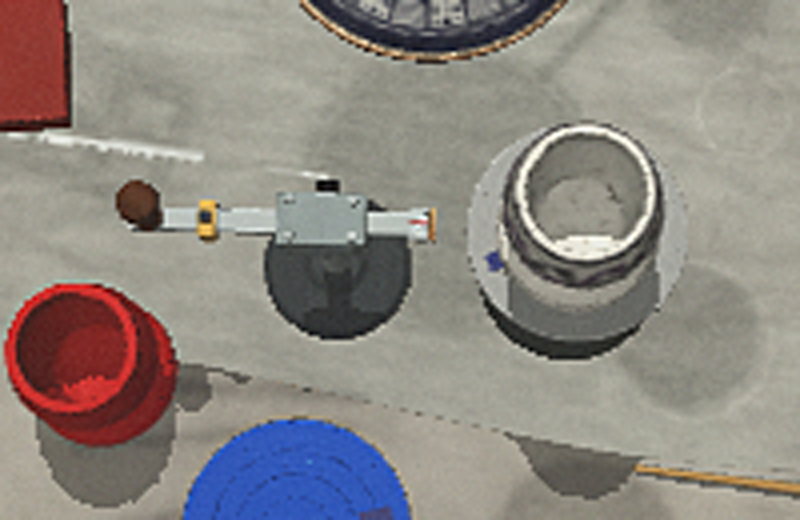

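View pics/top11.png

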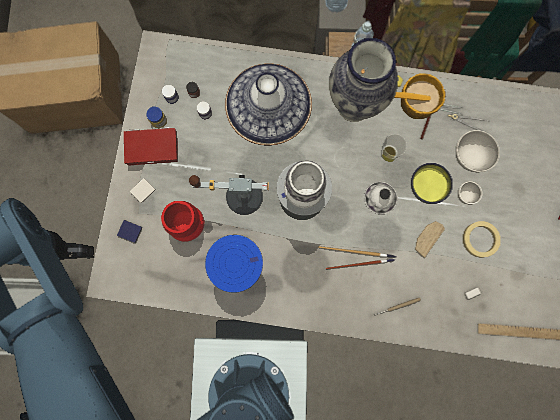

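```bash
python3 -c "
from workcell import manip
print(manip.close_job())"
```

```text
the job is handed in; nothing more can be done
None
```

The job is done and handed in at about 26 s: the jar stands about 1.4 mm off the middle of the wheel and the pointer is fully drawn back.

- **Turning the wheel:** The tool could not be leaned in this interface. Instead, with the gripper open and standing outside the head, I pressed the back of one finger on the rim with 3–6 N and carried it about 126° anticlockwise. The top camera then put the jar's far side at 94.1°, against a pointer direction of about 90.7°. That is roughly 3.4° past, about 1 mm sideways, and I left it there.
- **Pushing the pointer:** I gripped the knob and pushed until the force rose to 31 N, a little firmer than needed. The yellow collar was against the block, so it was at its stop.
- **Drawing it back:** I pulled until the force rose to 11 N at the rear stop, let go and moved the arm clear. The stroke came to about 40 mm in the picture.
- **Starting position:** The pointer began about 6 mm short of fully back, so it now rests further back than before.

**Last checks:** In the final top view the jar's mouth is 1.3 mm sideways and 0.3 mm lengthways from the wheel's axis. The other things look unmoved in that view, and the wrist force is near zero.

**What disagreed:** The cameras differed by about 4 mm on where the wheel's axis is. I therefore judged centring only in the top camera's frame, with the axis taken from how the jar moved as it turned. While first feeling for the rim I also pressed it with about 38 N for a moment. The jar did not move.

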